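# Clamp the meter case in the cam lock jig

### The job

With the fingertips, push the meter case along its rails until it is fully home against the jig's stop. Then push the jig's upright lever over, past its dead point, until it snaps down into lock and clamps the case. Do not lift or tip the case, and leave the other loose parts and tools on the counter where they are.

Things in the scene. Friction and masses are not known exactly. Their poses are not given: they have to be found in the camera images.
- jig: Cam lock jig fixed to the counter: base plate 170 mm (its x) by 360 mm (its y), 12 mm thick. Origin: centre of the plate's underside, at counter level, z up; place and yaw (within 0.35 rad) vary. Two rails, tops 32 mm above the counter, 113 mm apart inside, run along its y from -180 to +70 mm; the case slides between them towards +y to the stop.
- stop_face (a point): Middle of the stop's face, at y = +70 mm in the jig, 47 mm above the counter: the case's leading (+y) face ends against it. The stop block is 110 mm wide and 57 mm high. Behind it two cheeks, 50 mm wide overall, y = 80 to 124 mm, 160 mm high, carry the lever.
- case: Green enamelled meter case, loose, 110 mm (jig's x) by 140 mm (jig's y) by 70 mm high, on the jig's plate between the rails, axes along the jig's. Origin: centre of its underside, 12 mm above the counter. 0.55 to 1 kg; 3 to 10 N slides it. A dial 4 mm high on top; on each x side a brass union, 31 mm across at most, reaching 76 mm from the middle.
- case_center (a point): Centre of the meter case, half-way up: 47 mm above the counter (top at 82 mm). Fully home it is at y = 0 in the jig's frame; it starts 50 to 100 mm short of that, on the -y side, with x = 0.
- foot: Rubber foot, 24 mm across, sprung, under a clamp bar 24 mm wide that reaches from the cheeks over the case to y = +15 mm (bar 107 to 123 mm above the counter when open). Origin on its axis at the bar's underside, at y = +35 mm in the jig; its sole, 15 mm lower, is 2 to 9 mm above the case. The lever drives it down 16 mm: it blocks the case if thrown too early. Locked, it presses about 70 N.
- lever_pivot (a point): The lever's pivot: 145 mm above the counter, at x = 0, y = +100 mm in the jig. Its axis is the jig's x axis; the lever swings in the jig's y-z plane.
- lever (a joint): Lever angle, rad; minus 0.4 it is the lean from vertical towards the jig's +y. 0: open end, leaning 0.4 over the case. Starts near upright, 0.02 to 0.42. Push it to +y, away from the case; dead point 1.45; lock at its end stop 1.68, lying 0.29 above level. The sprung foot resists once it meets the case, up to 8 N at the grip, and throws it back if let go before the dead point; past it, it snaps to lock by itself.
- lever_grip (a point): Point on the centre line of the lever's black grip, 85 mm from the pivot. The grip is a bar 26 mm wide (along the jig's x) and 14 mm thick, from 40 to 125 mm from the pivot.
- lever_tip (a point): End of the lever's grip, 125 mm from the pivot, on its centre line.
- nut: brass swivel nut standing on its hex, 42 mm across, 34 mm high; a bystander, to be left alone. Origin at its underside.
- plug: steel test plug standing on its 40 mm flange, 50 mm high; a bystander, to be left alone. Origin at its underside.
- gasket: orange rubber gasket ring lying flat, 52 mm outside, 6 mm thick; a bystander, to be left alone. Origin at its underside.
- jar: small glass grease jar, 48 mm across, 60 mm high; a bystander, to be left alone. Origin at its underside.
- cap: brass blanking cap, 38 mm across, 30 mm high; a bystander, to be left alone. Origin at its underside.
- wrench: open-ended wrench lying on the counter off to one side; a bystander, to be left alone. Origin at its underside.
- screwdriver: screwdriver lying on the counter off to one side; a bystander, to be left alone. Origin at its underside.
Things that resemble listed ones, but are neither listed nor needed, are in the scene too. What is shaped like the case but purple is not meant.

How it is judged:
By the outcome, as a careful person would: the job done as asked, in the order asked, and still so for the second after the job is handed in, with the robot touching nothing.
It also fails if it takes over 51 s, if anything falls off the work surface, if the arm or the gripper's body presses on something with over 40 N, if the wrist force passes 120 N, or if a joint passes its speed limit or range.

### The arm

A 7-joint arm with a two-finger parallel gripper is mounted at the origin on the work surface. World frame = base frame: x ahead of the robot, y to its left, z up, the work surface at z = 0. Lengths are in m, angles in rad, forces in N, time in s.
With the tool pointing down it reaches from about 0.425 to 0.875 m from the base axis. Payload 4.7 kg.
Tool frame: the origin (TCP) lies on the centre line of the jaws, within the pads' length; the fingertips stand ahead of it and the grasp point (between the pads) lies 2 mm behind it (nose_length is the z of the fingertips in the tool frame, in m); z points along the fingers, y is the line along which they close (so a half turn about z gives the same grasp; the last joint's range is limited). The gripper opens to 87 mm and grips with 3 to 60 N. Pads are 19 mm wide; open, the fingers measure 117 mm over their backs; the gripper's body (75 mm by 190 mm) begins 51 mm behind the grasp point.
Start: joints at [-1.162, 0.321, -0.07, 1.45, 0.023, 1.371, -0.057], TCP at [0.25, 0.6, 0.24] pointing down, gripper open.
Joint ranges: [-2.86, 2.86], [-0.3, 2.09], [-1.38, 1.24], [0.06, 2.45], [-1.56, 4.7], [0.09, 2.05], [-2.69, 2.69]. Speed limits (rad/s): [2.57, 2.57, 3.14, 3.14, 3.14, 3.14, 3.14].

### API

Orientations are given as a rotation vector (axis times angle).
In Python, from bench import * gives the robot as it stands.
- The arm moves only by the tool send_rows, never from a script. Its arguments are lists of equal length, an entry for each row: "xyz": the shift along the tool's x, y, z in mm, a list of three; "dr": the turn, a rotation vector about the tool's x, y, z in rad, a list of three. A call has exactly 10 rows; each row is the pose to reach, as a shift and turn from the pose commanded when the call began, along the tool's axes at that moment; what a row does not reach only later rows make up. A row lasts 1/12 s, in which the tool goes at most 41.7 mm and 7.16 degrees, less where a joint would pass 70% of its speed; a pose out of reach is approached as far as the arm can. A call with a gripper value outside its range is refused whole. "jaw" is the finger opening in mm, from 0 to 87, set as the call begins (left out, the last holds). The fingers move at their own pace and stop on an object; "grip_force" is the grip in N (left out, the last holds). Time passes only in rows, so rows that repeat a pose let the fingers close, or fill a call up. It gives the time, the measured TCP pose, the force, the opening and the grip force at its end, in the units of the state.
- get_state(): the state, without advancing time (a new reading comes with each control period).
- get_image(name): name is "side" or "top" or "wrist"; returns the picture (420x560x3 uint8, red, green, blue); there is no depth.
- calibration(name): a dict with "vfov" (degrees; the focal length in pixels is half the picture's height over the tangent of half this angle, whatever the lens; pixels are square), "cx", "cy" (the principal point, pixels), "rvec" (rotation vector, rad) and "tvec" (3), from world to camera coordinates, as OpenCV has them; the wrist camera has in their place "hand_eye" (4x4, takes a point from camera to tool coordinates, whose origin is the TCP and whose axes are the flange's). Camera axes: x right, y down, z forward; pixel columns grow to the right and rows downward; lengths in m; the calibration is good to about 2 mm. A picture is of the moment at which its call begins: read the wrist's pose just before it. calibration takes no time and is no camera call.
- close_job(): hands the job in; it is judged then, once.
The state is a dict: "time": time; "joint_positions": joint angles; "qd": joint speeds; "joint_torque": joint torques, N m; "position": TCP position; "tool_rot": TCP orientation; "ft_force": force on the tool from outside, world axes, zero at the start; "torque": the same for the moment, N m; "grip_width": opening from 0.0 (shut) to 1.0 (fully open); "grip_force": force on a finger pad.
Only numpy, scipy, OpenCV 4.12 (cv2) and the standard library are available. Lean on these libraries where they do the work, as an engineer would, in place of code of your own. Each camera call takes 0.05 s, during which the arm holds its last target. There are 200 camera calls.

## Working session

There is one attempt and no reset: what is moved stays moved. The work goes in short steps, Python scripts to look and compute and a tool call to move; the robot and the scene stay as the last step left them, time stands still between calls to the robot, and variables do not carry over. Pictures are saved under pics/ and viewed, at most 10 in all, crops included, and the job is handed in when it is done.

Besides the shell and the picture viewer there is one more tool, called after ">>>" as name(argument=value, ...) on one line, values as JSON. send_rows: Moves the arm, as the interface text tells. Its arguments: {"type":"object","properties":{"xyz":{"type":"array"},"dr":{"type":"array"},"jaw":{"type":"number"},"grip_force":{"type":"number"}},"required":["xyz","dr"]}

```bash
ls && mkdir -p pics && python3 - <<'E'
from bench import *
import cv2,numpy as np
s=get_state();print(s)
for n in("top","side"):
    im=get_image(n);cv2.imwrite(f"pics/{n}0.png",im[:,:,::-1]);print(n,calibration(n))
print(calibration("wrist"))
E
```

```text
pics
{'time': 0.0, 'joint_positions': array([-1.16189607,  0.32182433, -0.07006232,  1.45167019,  0.02262706,
        1.37081293, -0.05687407]), 'qd': array([-5.86440801e-05,  6.04383517e-04, -7.57946719e-04, -9.79275821e-04,
        8.19210124e-05,  3.08791051e-05, -5.24978850e-04]), 'joint_torque': array([ 3.48898520e-04, -4.91287065e+01, -4.03507194e-01, -3.12523484e+01,
       -6.38464233e-02,  4.37293667e-02,  1.90323703e-04]), 'position': array([0.24986999, 0.59948552, 0.23846288]), 'tool_rot': array([-6.16019905e-01, -3.08035091e+00,  3.00391034e-03]), 'ft_force': array([-0.75260866, -0.54541423, -0.37531671]), 'torque': array([-0.05037792,  0.05307901,  0.03625466]), 'grip_force': 0.0, 'grip_width': 1.001381990114492}
top {'vfov': 42.8778571454521, 'cx': 276.1686133165786, 'cy': 212.62824767505103, 'rvec': array([ 2.08177019, -2.14277558,  0.22703143]), 'tvec': array([0.01716177, 0.58996118, 1.54362429])}
side {'vfov': 54.1572012675583, 'cx': 277.60555113383043, 'cy': 207.07858465157256, 'rvec': array([ 2.16433043, -0.57451528,  0.29538107]), 'tvec': array([-0.46921213,  0.3151636 ,  1.05374862])}
{'vfov': 61.5875606691563, 'cx': 280.7161985439714, 'cy': 207.4431327992589, 'hand_eye': array([[ 2.74950795e-04, -9.62477959e-01, -2.71359730e-01,
         7.29406185e-02],
       [ 9.99999713e-01,  4.56235150e-04, -6.04973924e-04,
        -1.86572296e-04],
       [ 7.06077914e-04, -2.71359485e-01,  9.62477808e-01,
        -1.44034758e-01],
       [ 0.00000000e+00,  0.00000000e+00,  0.00000000e+00,
         1.00000000e+00]])}
```

View pics/top0.png

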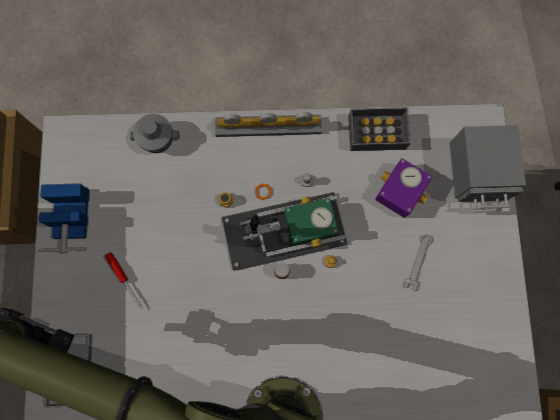

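View pics/side0.png

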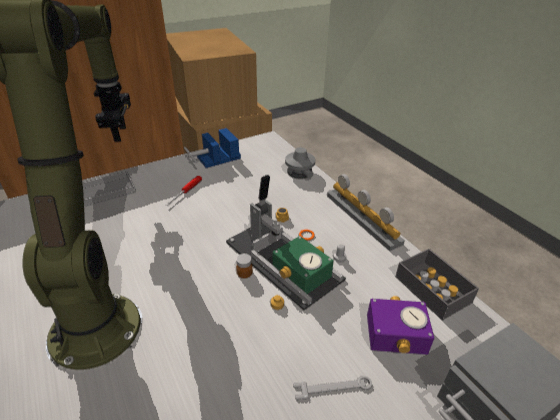

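Top view: the green case is at (312,221) and the black lever at (255,222). The plate's corners are near (223,216), (336,194), (347,243) and (234,269). The only lookalike is the purple case at (404,188), which I reject by colour. Small brass, steel and orange parts surround the jig. In the side view the lever stands near (264,187). Next is one close crop to check this.

```bash
python3 - <<'E'
import cv2
a=cv2.imread("pics/top0.png")[180:285,210:360];cv2.imwrite("pics/crop.png",cv2.resize(a,None,fx=5,fy=5,interpolation=cv2.INTER_CUBIC))
E
```

```text
(no output)
```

View pics/crop.png

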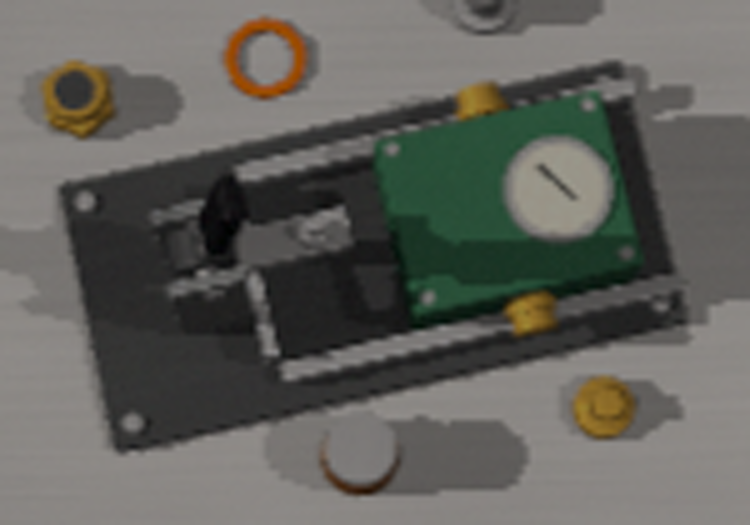

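The crop shows the green case with its dial and two brass unions, between the rails and to the right of the stop. The lever is a black bar near (222,215) in the crop. The jar at crop (360,455) and the cap at (603,407) are close to the rails.

```bash
cat > h.py <<'E'
from bench import *
import cv2,numpy as np
from scipy.spatial.transform import Rotation as R
def K(c):
    f=210/np.tan(np.radians(c["vfov"]/2));return np.array([[f,0,c["cx"]],[0,f,c["cy"]],[0,0,1]])
def ext(n,st=None):
    c=calibration(n)
    if n=="wrist":
        T=np.eye(4);T[:3,:3]=R.from_rotvec(st["tool_rot"]).as_matrix();T[:3,3]=st["position"]
        W=np.linalg.inv(T@c["hand_eye"]);return K(c),W[:3,:3],W[:3,3]
    return K(c),R.from_rotvec(c["rvec"]).as_matrix(),c["tvec"]
def ray(n,uv,st=None):
    k,r,t=ext(n,st);d=(r.T@np.linalg.inv(k)@np.array([uv[0],uv[1],1.]));return -r.T@t,d/np.linalg.norm(d)
def onz(n,uv,z,st=None):
    o,d=ray(n,uv,st);return o+d*(z-o[2])/d[2]
def proj(n,p,st=None):
    k,r,t=ext(n,st);q=k@(r@np.asarray(p)+t);return q[:2]/q[2]
E
python3 - <<'E'
from h import *
np.set_printoptions(precision=4,suppress=True)
pl=np.array([onz("top",p,.012) for p in [(222.4,217),(334,192.4),(347,244.4),(234,270.4)]])
print(pl, pl.mean(0))
ex=[np.linalg.norm(pl[i]-pl[(i+1)%4]) for i in range(4)];print(ex)
d=(pl[0]-pl[1])+(pl[3]-pl[2]);yaw=np.arctan2(d[1],d[0])-np.pi/2;print("yaw",yaw)
J=np.array([np.cos(yaw),np.sin(yaw)]);Jy=np.array([-J[1],J[0]]);c0=pl.mean(0)[:2]
f=lambda w:np.array([(w[:2]-c0)@J,(w[:2]-c0)@Jy])
off=np.array([210,180])
for p in [(378,138),(598,92),(640,272),(415,325)]:
    w=onz("top",np.array(p)/5+off,.082);print("case",w,f(w))
for p in [(230,178),(215,260),(222,215)]:
    # in jig plane x=0
    o,dd=ray("top",np.array(p)/5+off); w=onz("top",np.array(p)/5+off,.26);print("lev",w,f(w))
# lever in side: intersect with jig plane x=0
im=cv2.imread("pics/side0.png");g=im.max(2)[165:215,250:285];ys,xs=np.where(g<25)
print("dark bbox",xs.min()+250,xs.max()+250,ys.min()+165,ys.max()+165)
n=np.array([J[0],J[1],0])
for uv in [(265.5,175),(264,200),(264,188)]:
    o,dd=ray("side",uv);t=((np.r_[c0,0]-o)@n)/(dd@n);w=o+dd*t;print("levside",w,f(w))
pv=np.r_[c0+Jy*.1,.145];print("pivot",pv,proj("side",pv),proj("top",pv))
E
```

```text
[[ 0.5919  0.1664  0.012 ]
 [ 0.6603 -0.1827  0.012 ]
 [ 0.4953 -0.214   0.012 ]
 [ 0.4258  0.1326  0.012 ]] [ 0.5433 -0.0244  0.012 ]
[np.float64(0.3557553824814391), np.float64(0.1679512933541168), np.float64(0.35355097844136835), np.float64(0.16951895856443472)]
yaw 0.19577117852531511
case [ 0.6005 -0.0282  0.082 ] [ 0.0553 -0.0148]
case [ 0.6248 -0.1603  0.082 ] [ 0.0535 -0.1491]
case [ 0.5153 -0.1795  0.082 ] [-0.0576 -0.1467]
case [ 0.4877 -0.0462  0.082 ] [-0.0587 -0.0105]
lev [0.5416 0.0546 0.26  ] [0.0137 0.0779]
lev [0.4982 0.0634 0.26  ] [-0.0271  0.0949]
lev [0.522  0.0592 0.26  ] [-0.0046  0.0862]
dark bbox 260 269 176 199
levside [0.5287 0.049  0.2772] [-0.      0.0749]
levside [0.5272 0.057  0.1872] [-0.     0.083]
levside [0.5273 0.0562 0.2299] [0.     0.0822]
pivot [0.5239 0.0736 0.145 ] [260.5278 208.8022] [250.8596 230.2153]
```

>>> send_rows(xyz=[[-30, -15, -20], [-65, -35, -40], [-100, -53, -60], [-135, -71, -75], [-170, -90, -90], [-205, -108, -105], [-240, -126, -120], [-275, -145, -135], [-310, -163, -150], [-346, -181, -160]], dr=[[0, 0, 0.1], [0, 0, 0.2], [0, 0, 0.3], [0, 0, 0.4], [0, 0, 0.5], [0, 0, 0.6], [0, 0, 0.7], [0, 0, 0.8], [0, 0, 0.9], [0, 0, 0.98]], jaw=0, grip_force=10)

```text
time: 0.93
position: [0.4948, 0.3051, 0.3984]
tool_rot: [-1.998, -2.424, -0.002]
ft_force: [1.9, 0.9, -0.1]
grip_width: 0.328
grip_force: 0.0
```

```bash
cat >> h.py <<'E'
YAW=.1958;C0=np.array([.5433,-.0244])
JR=R.from_euler('z',YAW).as_matrix()
def j2w(p): return JR@np.asarray(p,float)+np.r_[C0,0]
def w2j(p): return JR.T@(np.asarray(p)-np.r_[C0,0])
TD=np.column_stack([JR[:,1],JR[:,0],[0,0,-1]]) # tool axes: x=jig y, y=jig x, z down
def to(s,pj):
    T=R.from_rotvec(s["tool_rot"]).as_matrix()
    print("t",s["time"],"jig pos",w2j(s["position"]).round(4),"F jig",(JR.T@s["ft_force"]).round(1))
    print("shift mm",(1e3*T.T@(j2w(pj)-s["position"])).round(1),"turn",R.from_matrix(T.T@TD).as_rotvec().round(3))
E
python3 - <<'E'
from h import *
import bench
print([n for n in dir(bench) if not n.startswith('__')],getattr(bench,'nose_length',None))
s=get_state();to(s,[0,-.2,.25]);print(s['joint_positions'])
E
```

```text
['MotionError', 'calibration', 'close_job', 'get_image', 'get_state', 'nose_length'] 0.017
t 0.9333 jig pos [0.0165 0.3326 0.3984] F jig [ 2.1  0.5 -0.1]
shift mm [-532.8  -14.5  148. ] turn [ 0.001 -0.001 -0.004]
[-0.82154931  0.14448086  0.25883693  1.35824976 -0.03740697  1.64244661
 -0.37622709]
```

>>> send_rows(xyz=[[-30, -2, 0], [-70, -3, 0], [-111, -5, 0], [-152, -6, 0], [-193, -8, 0], [-234, -10, 0], [-275, -11, 0], [-316, -12, 0], [-357, -13, 20], [-398, -14, 40]], dr=[[0, 0, 0], [0, 0, 0], [0, 0, 0], [0, 0, 0], [0, 0, 0], [0, 0, 0], [0, 0, 0], [0, 0, 0], [0, 0, 0], [0, 0, 0]])

```text
time: 1.77
position: [0.5569, -0.0819, 0.3611]
tool_rot: [1.993, 2.426, 0.003]
ft_force: [1.2, 0.9, 0.5]
grip_width: 0.003
grip_force: 0.0
```

>>> send_rows(xyz=[[-40, 0, 10], [-80, 0, 20], [-120, 0, 30], [-130, 0, 60], [-130, 0, 90], [-130, 0, 110], [-130, 0, 110], [-130, 0, 110], [-130, 0, 110], [-130, 0, 110]], dr=[[0, 0, 0], [0, 0, 0], [0, 0, 0], [0, 0, 0], [0, 0, 0], [0, 0, 0], [0, 0, 0], [0, 0, 0], [0, 0, 0], [0, 0, 0]])

```text
time: 2.6
position: [0.583, -0.2072, 0.2527]
tool_rot: [1.991, 2.427, 0.002]
ft_force: [-0.1, 0.2, -0.4]
grip_width: -0.002
grip_force: 0.0
```

```bash
python3 - <<'E'
from h import *
s=get_state();to(s,[0,-.192,.047])
im=get_image("wrist");cv2.imwrite("pics/w1.png",im[:,:,::-1])
for p in [(.055,-.15,.082),(-.055,-.15,.082),(.055,-.01,.082),(-.055,-.01,.082),(.0565,.07,.032),(-.0565,.07,.032)]: print(p,proj("wrist",j2w(p),s).round(0))
E
```

```text
t 2.6 jig pos [ 0.0034 -0.187   0.2527] F jig [-0.1  0.2 -0.4]
shift mm [ -4.7  -4.  205.7] turn [0.003 0.001 0.001]
(0.055, -0.15, 0.082) [337. 150.]
(-0.055, -0.15, 0.082) [213. 150.]
(0.055, -0.01, 0.082) [345. -31.]
(-0.055, -0.01, 0.082) [204. -31.]
(0.0565, 0.07, 0.032) [ 341. -116.]
(-0.0565, 0.07, 0.032) [ 209. -116.]
```

View pics/w1.png

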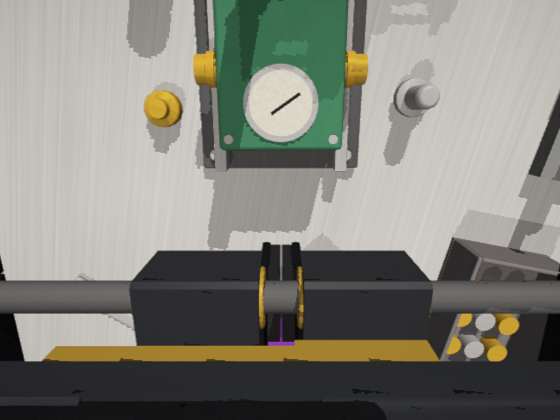

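The wrist view shows the green case's rear edge at row 150, columns 216–345. It is centred on the fingers (column 281), so no sideways shift is needed. The space below the fingers is clear, so I descend behind the case.

>>> send_rows(xyz=[[-5, 0, 30], [-5, 0, 65], [-5, 0, 100], [-5, 0, 130], [-5, 0, 155], [-5, 0, 175], [-5, 0, 190], [-5, 0, 200], [-5, 0, 205], [-5, 0, 205]], dr=[[0, 0, 0], [0, 0, 0], [0, 0, 0], [0, 0, 0], [0, 0, 0], [0, 0, 0], [0, 0, 0], [0, 0, 0], [0, 0, 0], [0, 0, 0]])

```text
time: 3.48
position: [0.5831, -0.2118, 0.0455]
tool_rot: [-1.993, -2.428, 0.0]
ft_force: [0.0, 0.2, 0.4]
grip_width: 0.004
grip_force: 0.0
```

>>> send_rows(xyz=[[8, 0, 0], [16, 0, 0], [24, 0, 0], [30, 0, 0], [36, 0, 0], [42, 0, 0], [48, 0, 0], [54, 0, 0], [60, 0, 0], [65, 0, 0]], dr=[[0, 0, 0], [0, 0, 0], [0, 0, 0], [0, 0, 0], [0, 0, 0], [0, 0, 0], [0, 0, 0], [0, 0, 0], [0, 0, 0], [0, 0, 0]])

```text
time: 4.32
position: [0.5708, -0.1496, 0.0465]
tool_rot: [1.993, 2.425, -0.001]
ft_force: [1.7, -5.4, 1.0]
grip_width: 0.005
grip_force: 2.7
```

```bash
sed -i 's/C0=np.array(\[.5433,-.0244\])/C0=np.array([.5463,-.0238])/' h.py && python3 - <<'E'
from h import *
s=get_state();to(s,[0,-.08,.047])
E
```

```text
t 4.3167 jig pos [-0.0005 -0.1282  0.0465] F jig [ 0.6 -5.6  1. ]
shift mm [48.2  0.4 -0.6] turn [ 0.002  0.003 -0.001]
```

>>> send_rows(xyz=[[6, 0, 0], [12, 0, 0], [17, 0, 0], [22, 0, 0], [26, 0, 0], [30, 0, 0], [33, 0, 0], [36, 0, 0], [38, 0, 0], [40, 0, 0]], dr=[[0, 0, 0], [0, 0, 0], [0, 0, 0], [0, 0, 0], [0, 0, 0], [0, 0, 0], [0, 0, 0], [0, 0, 0], [0, 0, 0], [0, 0, 0]])

```text
time: 5.15
position: [0.563, -0.1107, 0.0465]
tool_rot: [1.993, 2.424, -0.001]
ft_force: [0.6, -5.3, 1.7]
grip_width: 0.007
grip_force: 2.8
```

>>> send_rows(xyz=[[0.5, 0, 0], [1, 0, 0], [1.5, 0, 0], [2, 0, 0], [2.5, 0, 0], [3, 0, 0], [3.5, 0, 0], [4, 0, 0], [4.5, 0, 0], [5, 0, 0]], dr=[[0, 0, 0], [0, 0, 0], [0, 0, 0], [0, 0, 0], [0, 0, 0], [0, 0, 0], [0, 0, 0], [0, 0, 0], [0, 0, 0], [0, 0, 0]])

```text
time: 5.98
position: [0.5621, -0.1061, 0.0465]
tool_rot: [1.993, 2.424, -0.001]
ft_force: [0.6, -4.7, 1.4]
grip_width: 0.006
grip_force: 2.8
```

```bash
python3 - <<'E'
from h import *
s=get_state();to(s,[0,-.08,.047])
E
```

```text
t 5.9833 jig pos [-0.0005 -0.0838  0.0465] F jig [-0.3 -4.7  1.4]
shift mm [ 3.8  0.5 -0.5] turn [ 0.002  0.003 -0.001]
```

>>> send_rows(xyz=[[0.5, 0, 0], [1, 0, 0], [1.5, 0, 0], [2, 0, 0], [2.5, 0, 0], [3, 0, 0], [3.5, 0, 0], [4, 0, 0], [4.5, 0, 0], [5, 0, 0]], dr=[[0, 0, 0], [0, 0, 0], [0, 0, 0], [0, 0, 0], [0, 0, 0], [0, 0, 0], [0, 0, 0], [0, 0, 0], [0, 0, 0], [0, 0, 0]])

```text
time: 6.82
position: [0.5611, -0.1011, 0.0465]
tool_rot: [1.993, 2.424, -0.001]
ft_force: [1.1, -6.3, 1.1]
grip_width: 0.006
grip_force: 2.8
```

>>> send_rows(xyz=[[0.5, 0, 0], [1, 0, 0], [1.5, 0, 0], [2, 0, 0], [2.4, 0, 0], [2.8, 0, 0], [3.2, 0, 0], [3.6, 0, 0], [4, 0, 0], [4, 0, 0]], dr=[[0, 0, 0], [0, 0, 0], [0, 0, 0], [0, 0, 0], [0, 0, 0], [0, 0, 0], [0, 0, 0], [0, 0, 0], [0, 0, 0], [0, 0, 0]])

```text
time: 7.65
position: [0.5614, -0.1001, 0.0468]
tool_rot: [1.992, 2.419, -0.003]
ft_force: [4.1, -10.5, -1.4]
grip_width: 0.007
grip_force: 5.7
```

>>> send_rows(xyz=[[1, 0, 0], [2, 0, 0], [3, 0, 0], [4, 0, 0], [5, 0, 0], [5, 0, 0], [5, 0, 0], [5, 0, 0], [5, 0, 0], [5, 0, 0]], dr=[[0, 0, 0], [0, 0, 0], [0, 0, 0], [0, 0, 0], [0, 0, 0], [0, 0, 0], [0, 0, 0], [0, 0, 0], [0, 0, 0], [0, 0, 0]])

```text
time: 8.48
position: [0.5614, -0.1, 0.0477]
tool_rot: [1.991, 2.412, -0.006]
ft_force: [4.8, -19.3, -0.6]
grip_width: 0.006
grip_force: 10.0
```

```bash
python3 - <<'E'
from h import *
s=get_state();to(s,[0,-.13,.047])
for n in("side","top"):
    im=get_image(n);cv2.imwrite(f"pics/{n}1.png",im[:,:,::-1])
a=cv2.imread("pics/side1.png")[150:300,210:360];b=cv2.imread("pics/top1.png")[175:280,210:360]
cv2.imwrite("pics/m1.png",np.hstack([cv2.resize(a,(400,400),interpolation=cv2.INTER_CUBIC),cv2.resize(b,(400,280),interpolation=cv2.INTER_CUBIC)[:,:] if 0 else cv2.copyMakeBorder(cv2.resize(b,(400,280),interpolation=cv2.INTER_CUBIC),0,120,0,0,cv2.BORDER_CONSTANT)]))
E
```

```text
t 8.4833 jig pos [-0.0001 -0.0777  0.0477] F jig [  0.9 -19.9  -0.6]
shift mm [-52.3   0.3   1.4] turn [ 0.006  0.013 -0.005]
```

View pics/m1.png

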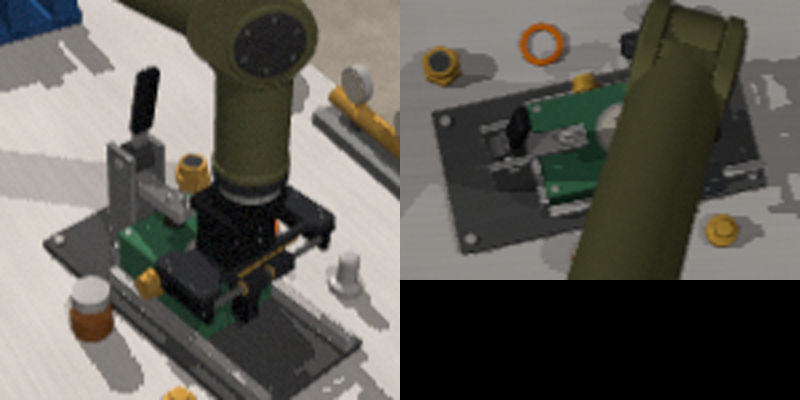

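The case sits against the stop: the force rose to 20 N with no further movement, and both views show it under the clamp bar. The lever is still upright. Now I back off, rise and go to the lever.

>>> send_rows(xyz=[[-15, 0, 0], [-35, 0, 0], [-50, 0, 0], [-50, 0, -30], [-50, 0, -65], [-50, 0, -100], [-50, 0, -140], [-50, 0, -175], [-50, 0, -205], [-50, 0, -220]], dr=[[0, 0, 0], [0, 0, 0], [0, 0, 0], [0, 0, 0], [0, 0, 0], [0, 0, 0], [0, 0, 0], [0, 0, 0], [0, 0, 0], [0, 0, 0]])

```text
time: 9.42
position: [0.5697, -0.1389, 0.2703]
tool_rot: [1.99, 2.426, 0.007]
ft_force: [-0.2, 0.0, -0.3]
grip_width: 0.006
grip_force: 0.0
```

```bash
python3 - <<'E'
from h import *
s=get_state();to(s,[0,.035,.247])
im=get_image("wrist");cv2.imwrite("pics/w2.png",im[:,:,::-1])
for y,z in [(.0,.082),(.08,.27),(.1,.145)]: print(proj("wrist",j2w([0,y,z]),s).round())
E
```

```text
t 9.4167 jig pos [ 0.0005 -0.1174  0.2703] F jig [-0.2  0.  -0.3]
shift mm [152.4  -0.6  23.3] turn [0.006 0.    0.001]
[278.  56.]
[ 277. -324.]
[ 278. -132.]
```

View pics/w2.png

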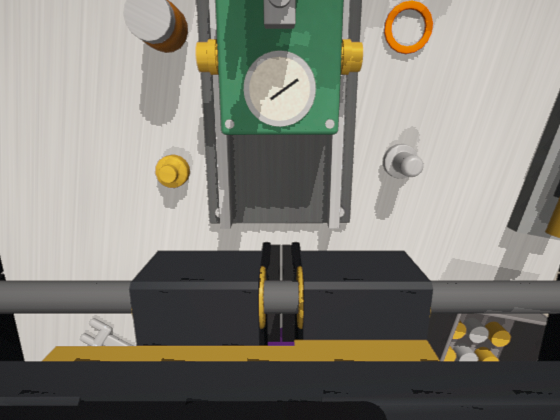

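The wrist view shows the case undisturbed, with its dial at (279,88) and the bar end with its foot at (280,10). The way to the lever is clear.

>>> send_rows(xyz=[[20, 0, 0], [45, 0, 5], [70, 0, 10], [90, 0, 15], [110, 0, 20], [125, 0, 20], [135, 0, 20], [142, 0, 20], [146, 0, 20], [147, 0, 20]], dr=[[0, 0, 0], [0, 0, 0], [0, 0, 0], [0, 0, 0], [0, 0, 0], [0, 0, 0], [0, 0, 0], [0, 0, 0], [0, 0, 0], [0, 0, 0]])

```text
time: 10.3
position: [0.5398, 0.0051, 0.2457]
tool_rot: [-1.993, -2.428, -0.0]
ft_force: [0.1, -0.4, 0.5]
grip_width: 0.002
grip_force: 0.0
```

>>> send_rows(xyz=[[5, 0, 0], [10, 0, 0], [15, 0, 0], [20, 0, 0], [25, 0, 0], [30, 0, 0], [35, 0, 0], [40, 0, 0], [45, 0, 0], [50, 0, 0]], dr=[[0, 0, 0], [0, 0, 0], [0, 0, 0], [0, 0, 0], [0, 0, 0], [0, 0, 0], [0, 0, 0], [0, 0, 0], [0, 0, 0], [0, 0, 0]])

```text
time: 11.13
position: [0.5301, 0.0542, 0.2457]
tool_rot: [1.993, 2.428, 0.0]
ft_force: [-0.2, 0.1, 0.7]
grip_width: 0.008
grip_force: 0.3
```

```bash
python3 - <<'E'
from h import *
s=get_state();to(s,[0,.1,.247])
im=get_image("side");cv2.imwrite("pics/s2.png",cv2.resize(im[120:300,190:370,::-1],(600,600),interpolation=cv2.INTER_CUBIC))
E
```

```text
t 11.1333 jig pos [-0.0007  0.0797  0.2457] F jig [-0.2  0.2  0.7]
shift mm [20.3  0.7 -1.3] turn [0. 0. 0.]
```

View pics/s2.png

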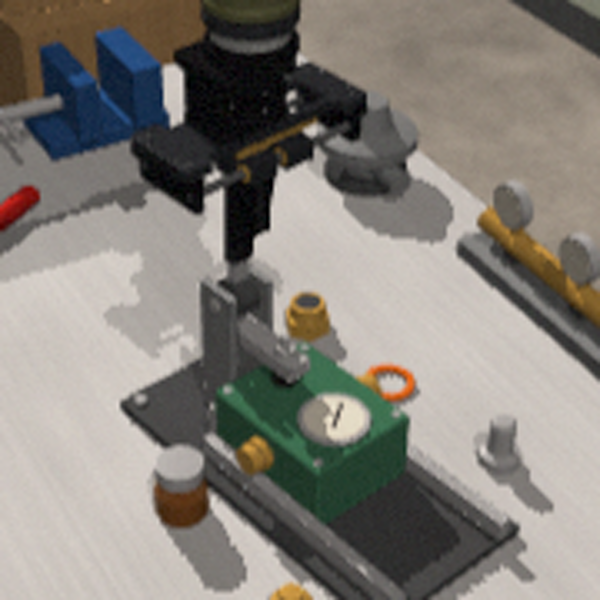

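>>> send_rows(xyz=[[6, 0, 0], [12, 0, 0], [18, 0, 0], [24, 0, 0], [30, 0, 2], [36, 0, 3], [42, 0, 5], [48, 0, 7.5], [53, 0, 10], [57, 0, 12.5]], dr=[[0, 0, 0], [0, 0, 0], [0, 0, 0], [0, 0, 0], [0, 0, 0], [0, 0, 0], [0, 0, 0], [0, 0, 0], [0, 0, 0], [0, 0, 0]])

```text
time: 12.02
position: [0.5193, 0.1095, 0.2338]
tool_rot: [1.993, 2.427, 0.0]
ft_force: [-0.4, -4.0, 6.3]
grip_width: 0.005
grip_force: 3.6
```

```bash
python3 - <<'E'
from h import *
s=get_state();to(s,[0,.167,.199])
im=get_image("side");cv2.imwrite("pics/s3.png",cv2.resize(im[120:300,190:370,::-1],(600,600),interpolation=cv2.INTER_CUBIC))
E
```

```text
t 12.0167 jig pos [-0.0006  0.136   0.2338] F jig [-1.1 -3.9  6.3]
shift mm [31.   0.5 34.7] turn [ 0.001  0.001 -0.   ]
```

View pics/s3.png

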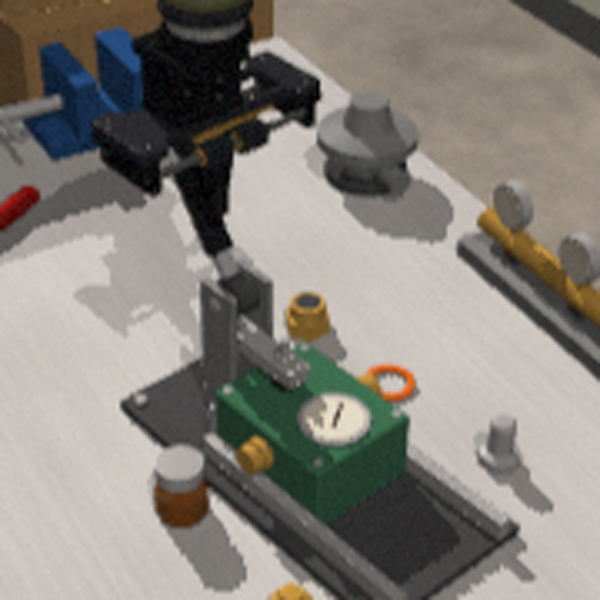

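The lever leans over under the fingertips at 7 N, so contact is good. I continue along the arc past the dead point.

>>> send_rows(xyz=[[4, 0, 3], [8, 0, 6], [12, 0, 10], [16, 0, 14], [19, 0, 18], [22, 0, 22], [25, 0, 26], [27, 0, 30], [29, 0, 33], [30, 0, 36]], dr=[[0, 0, 0], [0, 0, 0], [0, 0, 0], [0, 0, 0], [0, 0, 0], [0, 0, 0], [0, 0, 0], [0, 0, 0], [0, 0, 0], [0, 0, 0]])

```text
time: 12.9
position: [0.5128, 0.1395, 0.1963]
tool_rot: [-1.993, -2.428, 0.001]
ft_force: [-0.9, 0.3, -0.1]
grip_width: 0.006
grip_force: 0.0
```

```bash
python3 - <<'E'
from h import *
s=get_state();to(s,[0,.172,.186])
im=get_image("side");cv2.imwrite("pics/s4.png",cv2.resize(im[120:300,190:370,::-1],(600,600),interpolation=cv2.INTER_CUBIC))
E
```

```text
t 12.9 jig pos [-0.0011  0.1667  0.1963] F jig [-0.8  0.5 -0.1]
shift mm [ 5.3  1.1 10.3] turn [-0.001  0.     0.001]
```

View pics/s4.png

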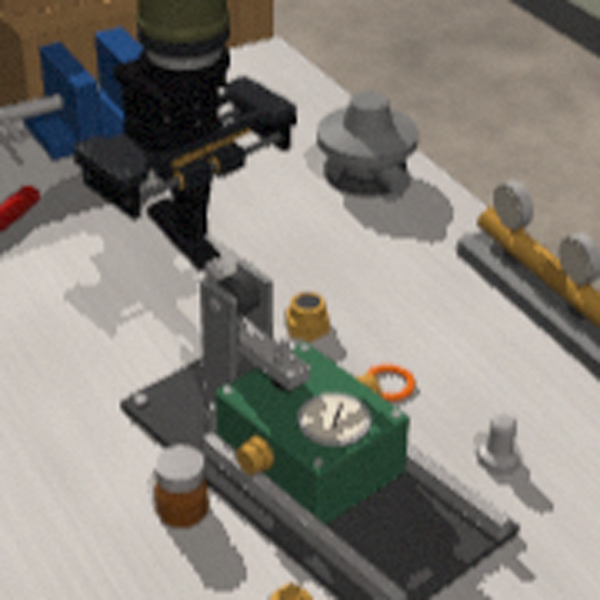

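The contact force dropped to zero and the lever lies low ahead of the finger, so it has snapped over. I rise straight up and check.

>>> send_rows(xyz=[[0, 0, -15], [-5, 0, -40], [-10, 0, -75], [-10, 0, -110], [-10, 0, -145], [-10, 0, -170], [-10, 0, -190], [-10, 0, -200], [-10, 0, -200], [-10, 0, -200]], dr=[[0, 0, 0], [0, 0, 0], [0, 0, 0], [0, 0, 0], [0, 0, 0], [0, 0, 0], [0, 0, 0], [0, 0, 0], [0, 0, 0], [0, 0, 0]])

```text
time: 13.78
position: [0.5151, 0.1292, 0.3964]
tool_rot: [-1.994, -2.428, 0.001]
ft_force: [1.2, 0.2, -0.2]
grip_width: 0.003
grip_force: 0.0
```

```bash
python3 - <<'E'
from h import *
s=get_state();to(s,[0,0,.3])
im=get_image("side");cv2.imwrite("pics/s5.png",cv2.resize(im[150:300,210:360,::-1],(600,600),interpolation=cv2.INTER_CUBIC))
for th in (-.1,.9,1.28):
    print(th,[((proj("side",j2w([0,.1+r*np.sin(th),.145+r*np.cos(th)]))-[210,150])*4).round() for r in(.04,.125)])
E
```

```text
t 13.7833 jig pos [-0.0008  0.1562  0.3964] F jig [ 1.2  0.  -0.2]
shift mm [-156.2    0.8   96.4] turn [-0.  0.  0.]
-0.1 [array([208., 193.]), array([214., 100.])]
0.9 [array([178., 188.]), array([121.,  92.])]
1.28 [array([173., 198.]), array([107., 126.])]
```

View pics/s5.png

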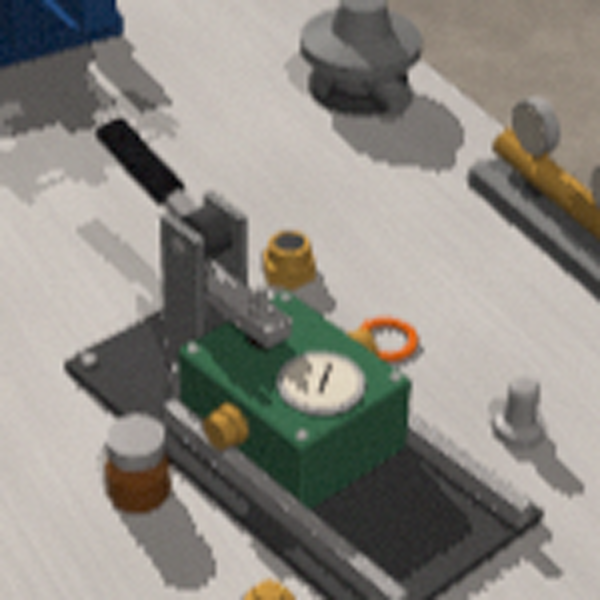

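The lever lies from (178,190) to (107,126), which matches the predicted lock pose. The foot is down on the case, the case is at the stop, and the bystanders are untouched.

```bash
python3 -c "
from bench import *
print(close_job())"
```

```text
the job is handed in; nothing more can be done
None
```

The meter case is fully home against the stop and the lever is snapped down into lock, clamping it; the other parts were left where they were, and I handed the job in at about 14 s on the robot's clock.

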